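# Push the toothbrush rack home and tighten its wing nut

## Task

The toothbrush rack has worked loose and slipped outwards on the end of the glass shelf. With the fingertips push it in until it is fully home against the end of the glass, and then tighten its wing nut: push the wings round, clockwise seen from above, stroke after stroke, until the nut is right down and turns no further. Pinch and lift nothing, do not knock against the toothbrushes, leave the other things where they stand, and finish clear of everything.

Things in the scene. Friction and masses are not known exactly. Their poses are not given: they have to be found in the camera images.
- cabinet: White counter-top cabinet, 150 x 420 x 140 mm (x, y, z), with a fixed glass shelf, 160 x 450 mm, its top 168 mm above the counter. Fixed. Origin: centre of its underside; x points to the back, y to its left end. The glass ends at y = -225 mm on the right, where the rack and the wing nut are.
- rack (a joint): How far the clear acrylic toothbrush rack (plate 130 x 121 x 6 mm lying on the glass) is pulled out, m: 0 = home (shoulder against the end of the glass, a firm stop); starts 0.014 to 0.034 out. It slides only along the cabinet's y axis, home is towards +y; moving it takes about 2 N.
- rack_push (a point): Middle of the outer face (looking along the cabinet's -y) of the rack's upturned lip: the place to push. The lip is 6 mm thick, 130 mm long along x, cut by three 8 mm slots, and reaches 10 mm above and below this point; nothing is outside or beneath it. Axes as the cabinet's. With the rack home it is at (0, -271, 178) mm in the cabinet's frame.
- wing_nut (a joint): Turn of the wing nut, in rad: 0 = right down (firm stop), negative = still to be turned, growing as it is turned clockwise seen from above. It starts at -7.5 to -4.0. Light to turn (about 0.02 N m), stays where it is left, and sinks by 1.5 mm a turn.
- nut_mid (a point): On the vertical axis of the stainless wing nut, half-way up its wings, 18.5 mm above the rack's plate when tight. Turns with the nut: two flat upright wings reach 31 mm out along its +x and -x, 6 mm thick (its y), from 12 mm below to 15 mm above this point. Hub 10 mm in radius. The nut's stud is fixed in the glass at (0, -203) mm in the cabinet's frame, apart from the rack.
- ears_push: The halves (3 mm) of the two wings with the faces that are pushed to tighten: +y face of the wing on +x, -y face of the wing on -x. Origin on the nut's axis at its underside, axes as nut_mid.
- ears_back: The other halves of the two wings, with the opposite faces. Fingers pressing on both ears_push and ears_back at once are pinching the nut.
- tumbler: Stainless steel tumbler, 60 mm across, 95 mm high, on the glass shelf. Origin at the centre of its base. Leave alone.
- vial: Cork-topped glass vial, 26 mm across, 68 mm high, on the glass shelf. Origin at the centre of its base. Leave alone.
- cream_jar: White cream jar, 48 mm across, 42 mm high, on the glass shelf. Origin at the centre of its base. Leave alone.
- face_brush: Hard grey silicone face brush, a dome 48 mm across, 25 mm high, on the glass shelf. Origin at the centre of its base. Leave alone.
- hair_clip: Black plastic hair clip, 66 mm long (its x), 30 mm wide, 37 mm high, on the glass shelf near the rack. Origin at the centre of its underside. Leave alone.
- soap_bottle: Amber pump bottle, 68 mm across, 180 mm high, on the counter. Origin at the centre of its base. Leave alone.
- nail_brush: Wooden nail brush 90 x 38 x 30 mm, on the counter. Origin at the centre of its underside. Leave alone.
- brush_mid (a point): Centre of the head of the middle one of the three toothbrushes that are held upright in the rack and move with it; the others are 42 mm to either side along x. Heads 12 mm wide, 16 mm in y, from 15 mm below to 15 mm above this point; handles hang below the plate. The heads stand 21 mm inwards (+y) of rack_push and, with the rack home, about 40 mm from the wing nut's axis. Axes as the cabinet's.

How it is judged (in metres and radians):
On the way, in this order (a step that is already met when the one before it is completed fails the run):
1. the rack is pushed fully home (within 3 mm) while the wing nut is still loose (value of joint rack below 0.003 m and value of joint wing_nut below -0.5 rad), for 0.2 s.
2. the wing nut is turned right down (within 0.15 rad of its stop) (value of joint wing_nut above -0.15 rad), for 0.2 s.
At the end, for the whole second after the job is handed in: The rack is fully home (within 3 mm), the wing nut is right down (within 0.15 rad of its stop) and at rest, and every other thing stands where it stood (within 20 mm) (value of joint rack below 0.003 m and value of joint wing_nut above -0.15 rad and velocity of joint wing_nut below 0.1 rad/s and distance of each of tumbler, vial, cream_jar, face_brush, hair_clip, soap_bottle, nail_brush from where it was at the start of the episode below 0.02 m); the robot touches nothing.
It fails at once if the wing nut is pinched (both faces of the wings pressed at once) (contact force between the fingers and ears_push above 1.5 N and contact force between the fingers and ears_back above 1.5 N).
It fails at once if the rack's lip is pinched (its outer and inner faces pressed at once) (contact force between the fingers and rack_c0 above 1.5 N and contact force between the fingers and rack_c1 above 1.5 N).
It fails at once if a toothbrush is knocked (more than 3 N on its head) (contact force between any of the fingers, the arm and rack_c2 above 3 N or contact force between any of the fingers, the arm and rack_c3 above 3 N or contact force between any of the fingers, the arm and rack_c4 above 3 N).
It fails at once if another thing is shifted or lifted by more than 20 mm (distance of any of tumbler, vial, cream_jar, face_brush, hair_clip, soap_bottle, nail_brush from where it was at the start of the episode above 0.02 m).
It also fails if it takes over 61 s, if anything falls off the work surface, if the arm or the gripper's body presses on something with over 40 N, if the wrist force passes 120 N, or if a joint passes its speed limit or range.

## Robot

A 7-joint arm with a two-finger parallel gripper is mounted at the origin on the work surface. World frame = base frame: x ahead of the robot, y to its left, z up, the work surface at z = 0. Lengths are in mm, angles in rad, forces in N, time in s.
With the tool pointing down it reaches from about 400 to 875 mm from the base axis. Payload 4.4 kg.
Tool frame: the origin (TCP) lies at the very end of the fingers, on their centre line; the grasp point (between the pads) lies 19 mm behind it (ctrl.grasp_offset is the distance from the TCP to the grasp point, in mm); z points along the fingers, y is the line along which they close (so a half turn about z gives the same grasp; the last joint's range is limited). The gripper opens to 85 mm and grips with 20 to 120 N. Pads are 22 mm wide; open, the fingers measure 114 mm over their backs; the gripper's body (76 mm by 85 mm) begins 54 mm behind the grasp point. The pads swing forward as they close: fully open they stand 13 mm farther back than shut.
Start: joints at [-1.211, 0.628, 0.038, 1.517, -0.027, 0.996, -0.02], TCP at [268.461, 591.985, 231.313] pointing down, gripper open.
Joint ranges: [-3.06, 3.06], [-0.37, 2.12], [-1.25, 1.32], [0.18, 2.47], [-1.1, 4.24], [0.23, 1.98], [-2.94, 2.94]. Speed limits (rad/s): [2.57, 2.57, 3.14, 3.14, 3.14, 3.14, 3.14].

## Interface

Orientations are given as [roll, pitch, yaw] about the fixed x, y, z axes, in that order (R = Rz(yaw) Ry(pitch) Rx(roll)).
In Python, from cell import status, cams, ctrl gives the robot as it stands.
- The arm moves only by the tool move_arm, never from a script. Its argument "plan" is a list of rows, each a list of 3 entries, a list of its own where there are three numbers: the shift along the world's x, y, z in mm, then the turn, a rotation vector about the world's x, y, z in degrees, then the opening, from 0 (shut) to 1 (fully open). In form: [[[x, y, z], [wx, wy, wz], gripper], ...]. A call has 1 to 10 rows; each row shifts and turns the commanded pose from where the row before left it; what a row does not reach is not made up. A row lasts 1/8 s, in which the tool goes at most 62.5 mm and 10.7 degrees, less where a joint would pass 70% of its speed; a pose out of reach is approached as far as the arm can. A call with a gripper value outside its range is refused whole. The fingers move at their own pace and stop on an object; the grip force is fixed at half the most. Time passes only in rows, so rows that do not move let the fingers close. It gives the time, the measured TCP pose, the force, the opening and the grip force at its end, in the units of the state.
- status.read_state(): the state, without advancing time (a new reading comes with each control period).
- cams.get_image(name): name is "side" or "top" or "wrist"; returns the picture (420x560x3 uint8, blue, green, red); there is no depth.
- cams.camera_params(name): a dict with "K" (3x3 intrinsics, pixels), "k1" (the pictures are not rectified: a ray, as slopes to the right and down, at radius r is drawn at 1 + k1 r^2 times it, then the intrinsics apply), "pose" (4x4, takes a point from camera to world coordinates); the wrist camera has in their place "tool_from_camera" (4x4, takes a point from camera to tool coordinates, whose origin is the TCP and whose axes are the flange's). Camera axes: x right, y down, z forward; pixel columns grow to the right and rows downward; lengths in mm; the calibration is good to about 2 mm. A picture is of the moment at which its call begins: read the wrist's pose just before it. camera_params takes no time and is no camera call.
- ctrl.finish_job(): hands the job in; it is judged then, once.
The state is a dict: "clock": time; "qpos": joint angles; "qd": joint speeds; "tau": joint torques, N m; "eef_pos": TCP position; "tool_rot": TCP orientation; "force": force on the tool from outside, world axes, zero at the start; "torque": the same for the moment, N m; "width": finger opening in mm; "gripper_force": force on a finger pad.
Only numpy, scipy, OpenCV 4.12 (cv2) and the standard library are available. Lean on these libraries where they do the work, as an engineer would, in place of code of your own. Each camera call takes 0.05 s, during which the arm holds its last target. There are 200 camera calls.

## Working session

There is one attempt and no reset: what is moved stays moved. The work goes in short steps, Python scripts to look and compute and a tool call to move; the robot and the scene stay as the last step left them, time stands still between calls to the robot, and variables do not carry over. Pictures are saved under pics/ and viewed, at most 11 in all, crops included, and the job is handed in when it is done.

Besides the shell and the picture viewer there is one more tool, called after "Request:" as name(argument=value, ...), one argument or row to a line, values as JSON. move_arm: Moves the arm, as the interface text tells. Its arguments: {"type":"object","properties":{"plan":{"type":"array","items":{"type":"array"}}},"required":["plan"]}

```bash
mkdir -p pics; ls
python3 - <<'E'
from cell import status,cams,ctrl
import cv2,numpy as np
s=status.read_state();print({k:np.round(v,3).tolist() for k,v in s.items()})
for n in ("side","top","wrist"):
    p=cams.camera_params(n);print(n,{k:np.round(v,4).tolist() for k,v in p.items()})
a=cams.get_image("side");b=cams.get_image("top")
cv2.imwrite("pics/side0.png",a);cv2.imwrite("pics/top0.png",b)
E
```

```text
pics
{'clock': 0.0, 'qpos': [-1.211, 0.629, 0.038, 1.518, -0.027, 0.996, -0.02], 'qd': [0.0, 0.001, -0.001, -0.001, 0.0, 0.001, -0.0], 'tau': [-0.0, -56.341, 1.226, -19.345, 0.011, 0.011, 0.0], 'eef_pos': [268.167, 591.385, 230.387], 'tool_rot': [-3.14, 0.0, 2.716], 'force': [0.847, -0.021, 0.382], 'torque': [-0.032, 0.019, 0.012], 'gripper_force': 0.0, 'width': 85.366}
side {'K': [[523.3665, 0.0, 273.0338], [0.0, 523.3665, 213.5177], [0.0, 0.0, 1.0]], 'k1': -0.1271, 'pose': [[0.7661, -0.4188, 0.4876, -103.4355], [-0.6426, -0.5108, 0.571, -744.7657], [0.0099, -0.7508, -0.6605, 932.363], [0.0, 0.0, 0.0, 1.0]]}
top {'K': [[508.296, 0.0, 289.3153], [0.0, 508.296, 216.4604], [0.0, 0.0, 1.0]], 'k1': -0.0442, 'pose': [[0.0265, -0.9834, 0.1793, 264.9122], [-0.9995, -0.0232, 0.0201, -42.6976], [-0.0156, -0.1797, -0.9836, 1324.6308], [0.0, 0.0, 0.0, 1.0]]}
wrist {'K': [[334.8751, 0.0, 278.747], [0.0, 334.8751, 208.4817], [0.0, 0.0, 1.0]], 'k1': -0.0685, 'tool_from_camera': [[0.0005, -0.9652, -0.2615, 67.1047], [1.0, 0.0004, 0.0006, 0.3428], [-0.0005, -0.2615, 0.9652, -142.4827], [0.0, 0.0, 0.0, 1.0]]}
```

View pics/side0.png

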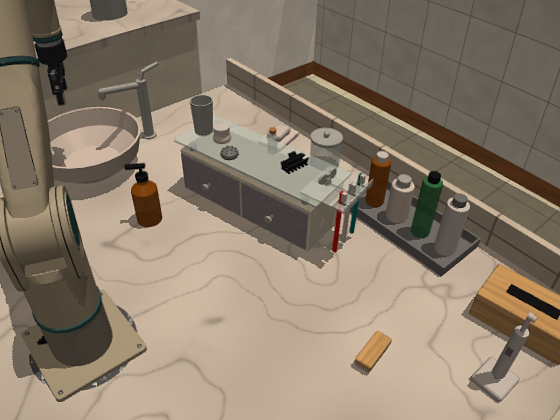

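View pics/top0.png

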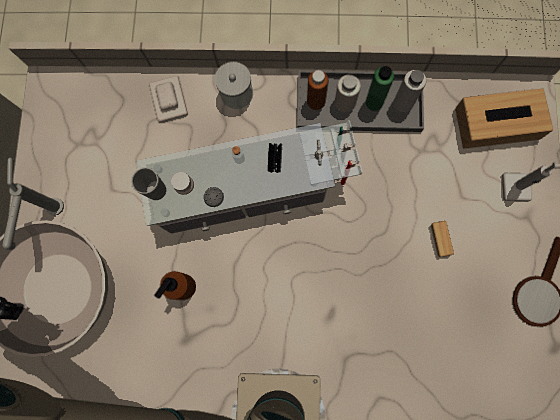

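The side view shows the cabinet with the rack at about (340,190) and the nut at (327,177). In the top view the nut is near (319,152), the brush heads are at x≈345, and the clip is at (275,157). I'll enlarge both around the rack.

Run:
```python
import cv2,numpy as np
a=cv2.imread("pics/side0.png")[140:260,260:400];b=cv2.imread("pics/top0.png")[110:240,130:370]
a=cv2.resize(a,(560,480),interpolation=cv2.INTER_CUBIC)
b=cv2.resize(b,None,fx=3.3,fy=3.3,interpolation=cv2.INTER_CUBIC)
cv2.imwrite("pics/sc.png",a);cv2.imwrite("pics/tc.png",b)
```

```text
(no output)
```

View pics/tc.png

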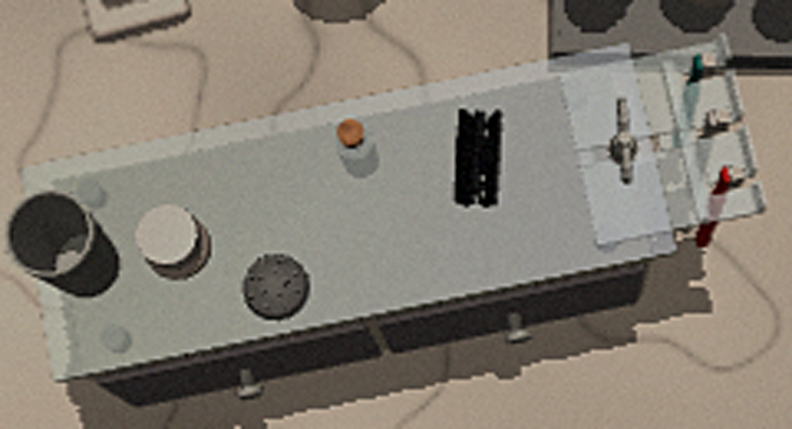

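The crop shows the glass corners at about (20,165), (58,381), (675,250) and (628,45). The lip's outer edge runs (722,35)–(765,210), and the nut is at (623,140) with its wings nearly across the cabinet.

```bash
cat > h.py <<'E'
import cv2,numpy as np
from cell import status,cams,ctrl
from scipy.spatial.transform import Rotation as R
def wristpose():
    s=status.read_state();T=np.eye(4);T[:3,:3]=R.from_euler('xyz',s['tool_rot']).as_matrix();T[:3,3]=s['eef_pos']
    return T@np.array(cams.camera_params('wrist')['tool_from_camera'])
def ray(n,uv,pose=None):
    p=cams.camera_params(n);K=np.array(p['K']);k=p['k1']
    d=(np.array(uv,float)-K[:2,2])/K[0,0];x=d.copy()
    for _ in range(20): x=d/(1+k*(x@x))
    T=np.array(p['pose']) if pose is None else pose
    return T[:3,3],T[:3,:3]@np.r_[x,1]
def onz(n,uv,z,pose=None):
    o,d=ray(n,uv,pose);return o+d*(z-o[2])/d[2]
def proj(n,P,pose=None):
    p=cams.camera_params(n);T=np.array(p['pose']) if pose is None else pose
    q=T[:3,:3].T@(np.array(P,float)-T[:3,3]);x=q[:2]/q[2]
    K=np.array(p['K']);return x*(1+p['k1']*(x@x))*K[0,0]+K[:2,2]
E
python3 - <<'E'
from h import *
f=lambda u,z:onz('top',np.array(u)/3.3+[130,110],z).round(1)
c=[f(u,168) for u in [(58,381),(20,165),(628,45),(675,250)]]
for x in c:print(x)
for a,b in [(0,1),(1,2),(2,3),(3,0)]:
    d=c[b]-c[a];print(np.linalg.norm(d[:2]),np.degrees(np.arctan2(d[1],d[0])))
print('ctr',np.mean(c,0))
print('nut',f((620,98),205),f((627,182),205),f((623,142),195))
print('lip',f((722,35),188),f((765,212),188))
print('clip',f((462,112),205),f((500,112),205),f((458,205),205),f((497,205),205))
print('brush',f((698,60),215),f((714,118),215),f((727,172),215))
E
```

```text
[446.7 309.8 168. ]
[603.9 349.9 168. ]
[703.4 -87.2 168. ]
[ 551.1 -122.8  168. ]
162.23393603065912 14.310342878521585
448.28189791692455 -77.17590585791739
156.40540271998276 -166.84338378396274
445.01923553931914 103.56784497948182
ctr [576.275 112.425 168.   ]
nut [650.2 -80.8 205. ] [589.5 -86.6 205. ] [621.4 -83.8 195. ]
lip [ 704.8 -153.4  188. ] [ 574.9 -184.   188. ]
clip [637.6  29.2 205. ] [638.2   2.7 205. ] [570.5  29.7 205. ] [571.1   2.8 205. ]
brush [ 675.6 -134.2  215. ] [ 633.8 -145.5  215. ] [ 595.3 -154.6  215. ]
```

View pics/sc.png

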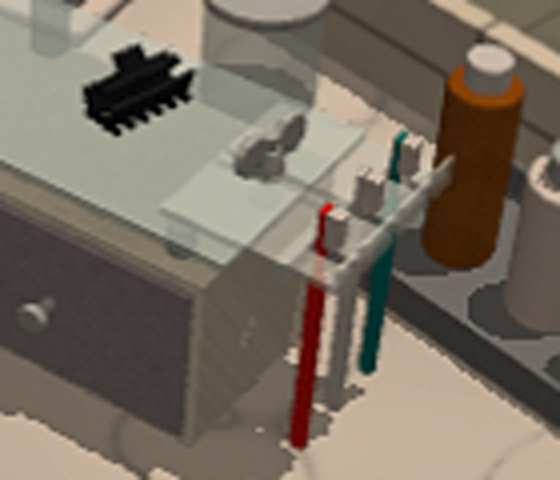

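Request:
move_arm(
  plan=[
    [[0,0,60],[0,0,0],0],
    [[0,0,60],[0,0,0],0],
    [[27,-54,0],[0,0,3],0],
    [[27,-54,0],[0,0,3],0],
    [[27,-54,0],[0,0,3],0],
    [[27,-54,0],[0,0,3],0],
    [[27,-54,0],[0,0,3],0],
    [[27,-54,0],[0,0,3],0],
    [[27,-54,0],[0,0,3],0],
    [[27,-54,0],[0,0,3],0],
  ],
)

```text
clock: 1.35
eef_pos: [484.9, 158.1, 351.2]
tool_rot: [3.142, -0.0, 3.136]
force: [1.1, 0.6, 0.6]
width: 0.1
gripper_force: 0.0
```

Request:
move_arm(
  plan=[
    [[29,-55,0],[0,0,3],0],
    [[29,-55,0],[0,0,3],0],
    [[29,-55,0],[0,0,3],0],
    [[29,-55,0],[0,0,3],0],
    [[29,-55,0],[0,0,1],0],
    [[0,0,-40],[0,0,0],0],
    [[0,0,-20],[0,0,0],0],
    [[0,0,0],[0,0,0],0],
  ],
)

```text
clock: 2.35
eef_pos: [628.1, -114.8, 289.1]
tool_rot: [3.14, -0.005, -2.922]
force: [0.1, 0.7, 0.2]
width: -0.0
gripper_force: 0.0
```

Run:
```python
from h import *
s=status.read_state();print(s['clock'],s['eef_pos'],np.degrees(s['tool_rot']),s['force'],s['width'],s['qpos'])
T=wristpose();np.save('T1.npy',T);a=cams.get_image('wrist');cv2.imwrite('pics/w1.png',a)
```

```text
2.35 [ 628.08916874 -114.81329753  289.10604049] [ 179.893016     -0.26314417 -167.40306086] [0.05924848 0.71725185 0.23494774] -0.045440545325561445 [ 0.06786336  0.56383585  0.11644368  1.47426351 -0.06928991  1.11247946
  1.98806449]
```

View pics/w1.png

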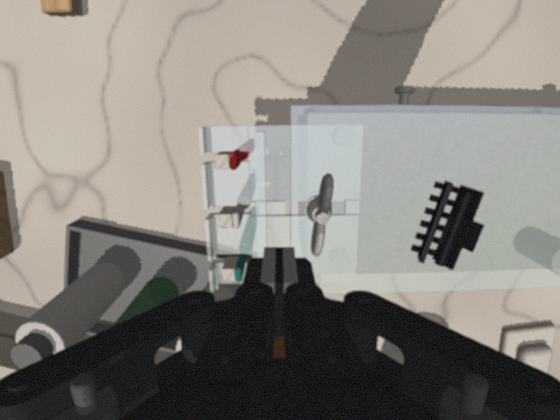

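The wrist view shows the glass end edge at u≈292, the rack lip at u≈203–212, and brush heads near (218,158), (225,213) and (222,270). The nut hub is at (320,210) with wing tips at (327,178) and (318,252). The closed fingertip is at (280,250).

Run:
```python
from h import *
T=np.load('T1.npy')
f=lambda u,z:onz('wrist',u,z,T).round(1)
print('glass end',f((291,108),168),f((293,290),168),'front',f((556,107),168))
print('lip top outer',f((201,127),188),f((207,287),188))
print('hub',f((320,210),195),'tips',f((328,176),209),f((318,253),209))
# cab estimate
th=np.radians(13.3);X=np.array([np.cos(th),np.sin(th)]);Y=np.array([-X[1],X[0]])
# brush triangulate
def tri(rays):
    A=np.zeros((3,3));b=np.zeros(3)
    for o,d in rays:
        d=d/np.linalg.norm(d);M=np.eye(3)-np.outer(d,d);A+=M;b+=M@o
    return np.linalg.solve(A,b)
t=lambda u:ray('top',np.array(u)/3.3+[130,110])
s=lambda u:ray('side',np.array(u)/4+[260,140])
print('mid head',tri([t((716,118)),s((370,188))]),tri([t((716,118)),s((370,188)),ray('wrist',(222,213),T)]))
print('red head',tri([t((733,180)),s((337,230))]))
print('nut tri',tri([t((623,142)),s((262,158)),ray('wrist',(320,210),T)]))
a=cv2.imread('pics/w1.png')[110:330,190:370]
cv2.imwrite('pics/w1c.png',cv2.resize(a,None,fx=2.7,fy=2.7,interpolation=cv2.INTER_CUBIC))
```

```text
glass end [ 552.8 -120.8  168. ] [701.3 -84.3 168. ] front [501.5  85.6 168. ]
lip top outer [ 580.2 -181.1  188. ] [ 703.6 -156.2  188. ]
hub [619.5 -84.5 195. ] tips [592.  -87.7 209. ] [647.4 -80.5 209. ]
mid head [ 641.94527576 -149.39801004  192.0053249 ] [ 639.11642377 -151.71059115  194.99896662]
red head [ 598.67451532 -162.65592597  191.40453026]
nut tri [623.01816304 -83.15152507 184.03049266]
```

View pics/w1c.png

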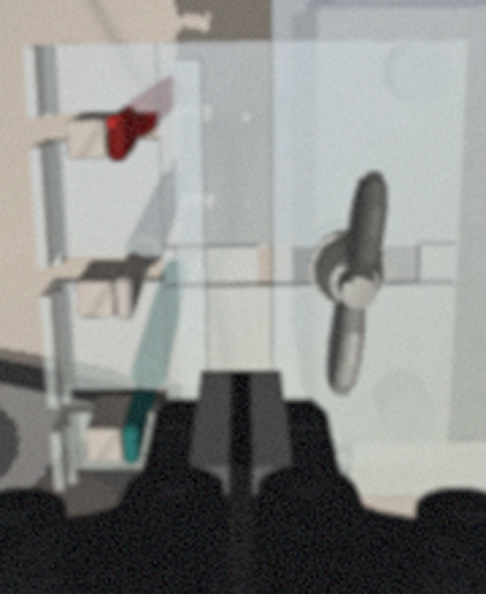

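Request:
move_arm(
  plan=[
    [[10,-39,0],[0,0,1],0],
    [[9,-39,0],[0,0,0],0],
    [[0,0,-40],[0,0,0],0],
    [[0,0,-40],[0,0,0],0],
    [[0,0,-43],[0,0,0],0],
    [[0,0,0],[0,0,0],0],
    [[-2,8,0],[0,0,0],0],
    [[-1,4,0],[0,0,0],0],
    [[-1,4,0],[0,0,0],0],
    [[0,0,0],[0,0,0],0],
  ],
)

```text
clock: 3.65
eef_pos: [645.0, -176.7, 169.4]
tool_rot: [-3.141, 0.002, -2.904]
force: [0.5, -0.0, 0.7]
width: -0.0
gripper_force: 0.3
```

Request:
move_arm(
  plan=[
    [[-1,4,0],[0,0,0],0],
    [[-1,4,0],[0,0,0],0],
    [[-1,3,0],[0,0,0],0],
  ],
)

```text
clock: 4.03
eef_pos: [641.5, -165.7, 168.3]
tool_rot: [3.142, 0.0, -2.904]
force: [1.6, -1.7, 1.0]
width: -0.3
gripper_force: 0.9
```

Run:
```python
from h import *
s=status.read_state();print(s['force'],s['eef_pos'])
T=wristpose();np.save('T2.npy',T);a=cams.get_image('wrist');cv2.imwrite('pics/w2.png',a)
```

```text
[ 1.62046561 -1.65561033  0.98640852] [ 641.50894503 -165.69834935  168.27298331]
```

View pics/w2.png

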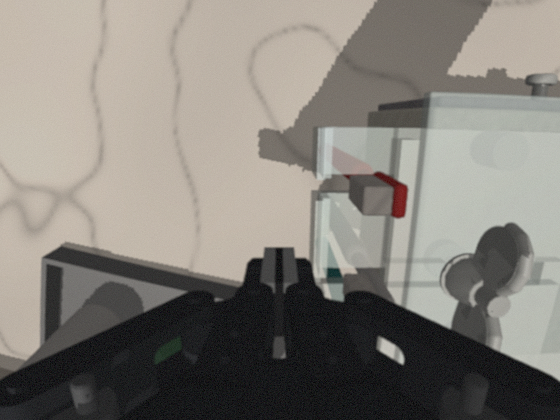

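The finger is at the lip (u≈315) and pushing has begun. I'll continue gently.

Request:
move_arm(
  plan=[
    [[-1,4,0],[0,0,0],0],
    [[-1,4,0],[0,0,0],0],
  ],
)

```text
clock: 4.32
eef_pos: [640.8, -163.1, 168.4]
tool_rot: [-3.133, 0.002, -2.906]
force: [7.3, -15.0, -6.2]
width: -0.0
gripper_force: 7.4
```

Request:
move_arm(
  plan=[
    [[-1,3,0],[0,0,0],0],
    [[0,0,0],[0,0,0],0],
  ],
)

```text
clock: 4.58
eef_pos: [640.7, -163.2, 168.5]
tool_rot: [-3.129, 0.004, -2.908]
force: [8.4, -15.2, -7.7]
width: -0.3
gripper_force: 7.9
```

Request:
move_arm(
  plan=[
    [[3,-12,0],[0,0,0],0],
    [[3,-12,0],[0,0,0],0],
    [[0,0,50],[0,0,0],0],
    [[0,0,50],[0,0,0],0],
    [[-5,35,0],[0,0,0],0],
    [[-5,45,0],[0,0,0],0],
    [[0,0,0],[0,0,0],0],
    [[0,0,0],[0,0,0],0],
  ],
)

```text
clock: 5.58
eef_pos: [634.2, -99.1, 268.2]
tool_rot: [-3.142, -0.001, -2.904]
force: [-0.4, -1.0, 0.0]
width: 0.1
gripper_force: 0.0
```

Run:
```python
from h import *
s=status.read_state();print(s['force'],s['eef_pos'],np.degrees(s['tool_rot']))
T=wristpose();np.save('T3.npy',T);a=cams.get_image('wrist');cv2.imwrite('pics/w3.png',a)
```

```text
[-0.35444996 -1.02440598  0.04643355] [634.23553187 -99.08696416 268.24604727] [-1.79998082e+02 -4.36594639e-02 -1.66360969e+02]
```

View pics/w3.png

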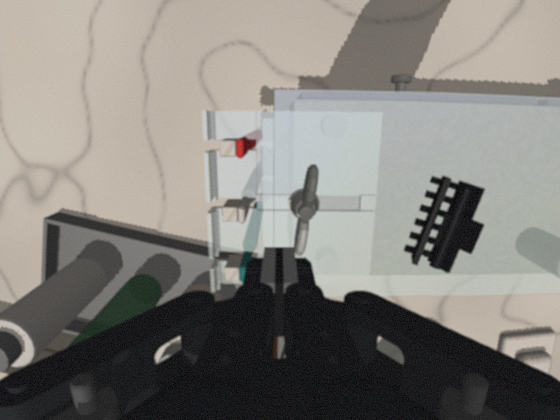

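The rack has moved in. Lip outer edge is now u≈204, glass end u≈274, nut hub (305,205), wing tips (313,167) and (302,252).

Run:
```python
from h import *
T=np.load('T3.npy')
f=lambda u,z:onz('wrist',u,z,T).round(1)
print('glass end',f((273,92),168),f((276,292),168))
a,b=f((204,112),188),f((211,290),188);print('lip',a,b,(a+b)/2)
p,q=f((313,165),209),f((302,254),209);print('tips',p,q,(p+q)/2,np.degrees(np.arctan2(*(q-p)[1::-1])),'hub',f((304,207),195))
m=(a+b)/2-(p+q)/2;print('lip-nut along -Y',m[:2]@[.235,-.972])
print('heads',f((228,147),209),f((235,211),209),f((235,268),209))
```

```text
glass end [ 552.9 -121.9  168. ] [701.6 -83.9 168. ]
lip [ 576.6 -161.7  188. ] [ 700.7 -133.7  188. ] [ 638.65 -147.7   188.  ]
tips [591.  -87.3 209. ] [648.5 -79.  209. ] [619.75 -83.15 209.  ] 8.213786490627845 hub [621.  -83.9 195. ]
lip-nut along -Y 67.1841
heads [ 592.6 -139.4  209. ] [ 630.4 -127.2  209. ] [ 668.6 -119.3  209. ]
```

```bash
cat > plan.py <<'E'
from h import *
N=np.array([620.3,-83.6]);t=np.radians(13.9);X=np.array([np.cos(t),np.sin(t)]);Y=np.array([-X[1],X[0]])
W=[(-24,-13),(-25,-7),(-30,0.5),(-25,10.5),(-14,20),(-8.7,26.5),(-3.6,25.8),(1.7,24),(8,21),(17,17),(20,15),(24,9)]
w=np.array([N+a*X+b*Y for a,b in W])
E
python3 - <<'E'
from plan import *
s=status.read_state();print('to start',w[0]-s['eef_pos'][:2])
print(w.round(1).tolist());print(np.diff(w,axis=0).round(1).tolist());print('back',w[0]-w[-1])
E
```

```text
to start [-34.10824933  -1.89639824]
[[600.1, -102.0], [597.7, -96.4], [591.1, -90.3], [593.5, -79.4], [601.9, -67.5], [605.5, -60.0], [610.6, -59.4], [616.2, -59.9], [623.0, -61.3], [632.7, -63.0], [636.1, -64.2], [641.4, -69.1]]
[[-2.4, 5.6], [-6.7, 6.1], [2.5, 10.9], [8.4, 11.9], [3.6, 7.6], [5.1, 0.5], [5.6, -0.5], [6.8, -1.4], [9.7, -1.7], [3.4, -1.2], [5.3, -4.9]]
back [-41.30937418 -32.88670863]
```

Request:
move_arm(
  plan=[
    [[-34,-2,0],[0,0,0],0],
    [[0,0,0],[0,0,0],0],
    [[0,0,-40],[0,0,0],0],
    [[0,0,-34],[0,0,0],0],
    [[0,0,0],[0,0,0],0],
  ],
)

```text
clock: 6.25
eef_pos: [599.1, -101.9, 191.9]
tool_rot: [3.14, -0.005, -2.906]
force: [-0.4, 0.3, 0.7]
width: 0.0
gripper_force: 0.0
```

Request:
move_arm(
  plan=[
    [[-2,6,2],[0,0,0],0],
    [[-6,6,0],[0,0,0],0],
    [[3,11,0],[0,0,0],0],
    [[8,12,0],[0,0,0],0],
    [[4,7,0],[0,0,0],0],
    [[0,0,0],[0,0,0],0],
  ],
)

```text
clock: 7.0
eef_pos: [608.1, -57.3, 196.1]
tool_rot: [3.141, 0.0, -2.902]
force: [0.1, 0.7, 0.1]
width: 0.1
gripper_force: 0.0
```

Run:
```python
from h import *
T=wristpose();np.save('T4.npy',T);a=cams.get_image('wrist');b=cams.get_image('top')[110:220,260:380];c=cams.get_image('side')[140:230,290:390]
o=np.zeros((600,800,3),np.uint8);o[:360,:480]=cv2.resize(a,(480,360));o[:293,480:]=cv2.resize(b,(320,293));o[310:598,480:]=cv2.resize(c,(320,288))
cv2.imwrite('pics/w4.png',o)
```

```text
(no output)
```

View pics/w4.png

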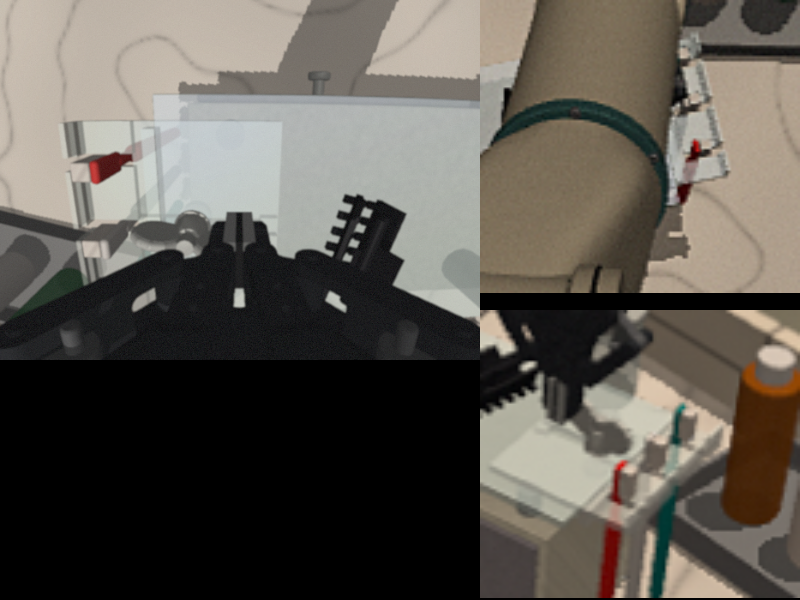

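The nut is turning: one wing now points towards the brushes, the other is behind the finger. I'll carry on with the stroke.

Request:
move_arm(
  plan=[
    [[3,-2,0],[0,0,0],0],
    [[5,-1,0],[0,0,0],0],
    [[7,-1,0],[0,0,0],0],
    [[10,-2,0],[0,0,0],0],
    [[3,-1,0],[0,0,0],0],
    [[5,-5,0],[0,0,0],0],
    [[0,0,0],[0,0,0],0],
  ],
)

```text
clock: 8.02
eef_pos: [641.3, -71.6, 196.4]
tool_rot: [-3.141, 0.001, -2.905]
force: [-0.2, 1.3, 0.3]
width: -0.1
gripper_force: 0.5
```

Request:
move_arm(
  plan=[
    [[0,0,35],[0,0,0],0],
    [[-20,-16,0],[0,0,0],0],
    [[-21,-17,0],[0,0,0],0],
    [[0,0,0],[0,0,0],0],
  ],
)

```text
clock: 8.52
eef_pos: [598.4, -107.1, 231.9]
tool_rot: [-3.139, -0.0, -2.908]
force: [0.4, 0.2, -0.4]
width: 0.2
gripper_force: 0.0
```

Run:
```python
from plan import *
s=status.read_state();print(s['eef_pos'],w[0]-s['eef_pos'][:2])
T=wristpose();np.save('T5.npy',T);a=cams.get_image('wrist');cv2.imwrite('pics/w5.png',a)
```

```text
[ 598.36445585 -107.1006007   231.9218962 ] [1.76131314 5.11581342]
```

View pics/w5.png

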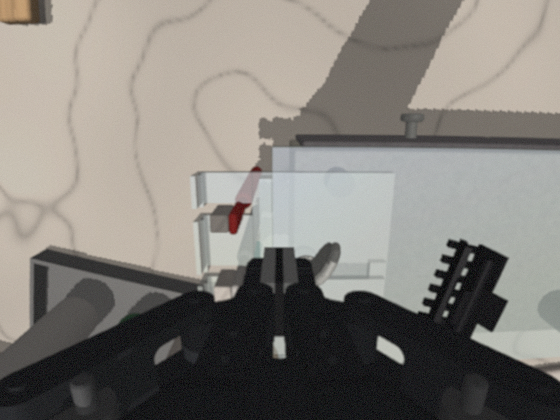

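The near wing is visible, its tip at about (330,246), slightly further round than planned. I'll compute its angle.

Run:
```python
from plan import *
T=np.load('T5.npy');p=onz('wrist',(330,246),208,T)[:2]-N;print(p@X,p@Y,np.degrees(np.arctan2(p@Y,p@X)))
```

```text
-27.572071304368823 10.686298522820495 158.81481869145506
```

Request:
move_arm(
  plan=[
    [[2,4,0],[0,0,0],0],
    [[0,0,-37],[0,0,0],0],
    [[0,0,0],[0,0,0],0],
    [[-2,6,0],[0,0,0],0],
    [[-6,6,0],[0,0,0],0],
    [[1,5,0],[0,0,0],0],
    [[0,0,0],[0,0,0],0],
  ],
)

```text
clock: 9.45
eef_pos: [594.8, -82.2, 195.0]
tool_rot: [3.142, 0.001, -2.903]
force: [0.5, -0.5, -0.3]
width: 0.2
gripper_force: 0.0
```

Request:
move_arm(
  plan=[
    [[2,5,0],[0,0,0],0],
    [[0,0,0],[0,0,0],0],
  ],
)

```text
clock: 9.7
eef_pos: [596.7, -77.5, 194.3]
tool_rot: [3.141, 0.0, -2.904]
force: [0.7, -0.5, -0.0]
width: 0.0
gripper_force: 0.0
```

Request:
move_arm(
  plan=[
    [[2,5,0],[0,0,0],0],
    [[2,4,0],[0,0,0],0],
    [[0,0,0],[0,0,0],0],
  ],
)

```text
clock: 10.07
eef_pos: [600.7, -68.1, 194.2]
tool_rot: [3.141, 0.0, -2.903]
force: [-0.1, 0.7, -0.1]
width: -0.3
gripper_force: 0.0
```

Request:
move_arm(
  plan=[
    [[2,4,0],[0,0,0],0],
    [[3,4,0],[0,0,0],0],
    [[0,0,0],[0,0,0],0],
  ],
)

```text
clock: 10.45
eef_pos: [605.8, -60.2, 194.3]
tool_rot: [3.141, 0.0, -2.903]
force: [0.8, 0.0, 0.5]
width: 0.1
gripper_force: 0.0
```

Request:
move_arm(
  plan=[
    [[3,1,0],[0,0,0],0],
    [[3,0,0],[0,0,0],0],
    [[0,0,0],[0,0,0],0],
  ],
)

```text
clock: 10.82
eef_pos: [611.8, -59.7, 194.3]
tool_rot: [3.141, 0.0, -2.904]
force: [-0.3, 0.6, 0.3]
width: 0.1
gripper_force: 0.2
```

Request:
move_arm(
  plan=[
    [[4,0,0],[0,0,0],0],
    [[3,-1,0],[0,0,0],0],
    [[0,0,0],[0,0,0],0],
  ],
)

```text
clock: 11.2
eef_pos: [618.7, -61.0, 194.2]
tool_rot: [3.141, 0.0, -2.904]
force: [-1.0, 1.4, 0.2]
width: 0.2
gripper_force: 0.5
```

Request:
move_arm(
  plan=[
    [[4,-1,0],[0,0,0],0],
    [[4,-1,0],[0,0,0],0],
    [[0,0,0],[0,0,0],0],
  ],
)

```text
clock: 11.58
eef_pos: [627.2, -63.3, 194.4]
tool_rot: [-3.141, 0.001, -2.904]
force: [-0.3, -0.2, -0.2]
width: -0.3
gripper_force: 0.3
```

Request:
move_arm(
  plan=[
    [[4,0,0],[0,0,0],0],
    [[3,-1,0],[0,0,0],0],
    [[0,0,0],[0,0,0],0],
  ],
)

```text
clock: 11.95
eef_pos: [634.2, -64.0, 194.4]
tool_rot: [-3.141, 0.001, -2.904]
force: [0.3, 0.5, -0.0]
width: 0.2
gripper_force: 0.4
```

Request:
move_arm(
  plan=[
    [[4,-1,0],[0,0,0],0],
    [[3,-2,0],[0,0,0],0],
    [[0,0,0],[0,0,0],0],
  ],
)

```text
clock: 12.32
eef_pos: [638.3, -64.2, 193.8]
tool_rot: [3.136, -0.005, -2.903]
force: [-6.7, 5.5, 3.5]
width: -0.1
gripper_force: 3.9
```

Request:
move_arm(
  plan=[
    [[2,-3,0],[0,0,0],0],
    [[1,-3,0],[0,0,0],0],
    [[0,0,0],[0,0,0],0],
  ],
)

```text
clock: 12.7
eef_pos: [639.0, -64.9, 193.6]
tool_rot: [3.128, -0.008, -2.9]
force: [-12.6, 14.2, 7.8]
width: 0.0
gripper_force: 8.8
```

Force has risen to about 20 N without motion, so this is probably the stop. I'll back off, lift and look.

Request:
move_arm(
  plan=[
    [[-5,10,0],[0,0,0],0],
    [[0,0,40],[0,0,0],0],
    [[7,-18,35],[0,0,0],0],
    [[10,-18,0],[0,0,0],0],
    [[0,0,0],[0,0,0],0],
    [[0,0,0],[0,0,0],0],
  ],
)

```text
clock: 13.45
eef_pos: [655.0, -98.3, 268.5]
tool_rot: [3.141, -0.001, -2.904]
force: [-0.2, 0.1, -0.1]
width: 0.1
gripper_force: 0.0
```

Run:
```python
from plan import *
s=status.read_state();print(s['eef_pos'],s['force'])
T=wristpose();np.save('T6.npy',T);a=cams.get_image('wrist');cv2.imwrite('pics/w6.png',a)
```

```text
[654.96022182 -98.28035331 268.54463775] [-0.19893448  0.12262438 -0.1177195 ]
```

View pics/w6.png

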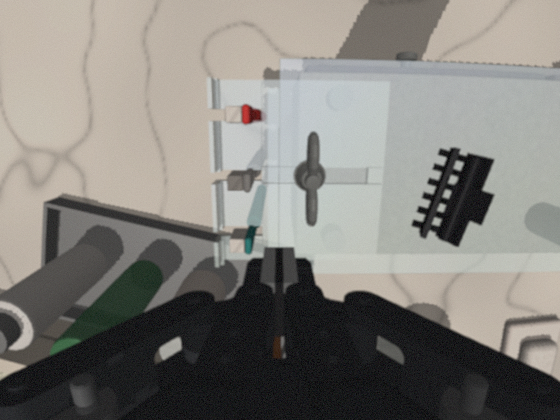

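The wings now lie along the cabinet's x axis, tips at (314,131) and (312,225). The rack lip is at u≈212 and the clip hasn't moved.

Run:
```python
from plan import *
T=np.load('T6.npy');f=lambda u,z:onz('wrist',u,z,T)[:2]
p,q=f((314,131),207.5),f((312,225),207.5);d=q-p;print('wing phi',np.degrees(np.arctan2(d@Y,d@X)),(p+q)/2)
a,b=f((208,79),188),f((217,267),188);print('lip-nut',((p+q)/2-(a+b)/2)@Y)
```

```text
wing phi 0.0014230055186773732 [620.61279036 -83.7819278 ]
lip-nut 65.93714026132926
```

Request:
move_arm(
  plan=[
    [[0,0,40],[0,0,0],0],
    [[0,0,40],[0,0,0],0],
    [[0,0,0],[0,0,0],0],
    [[0,0,0],[0,0,0],0],
  ],
)

```text
clock: 14.0
eef_pos: [654.9, -98.1, 348.4]
tool_rot: [3.141, -0.001, -2.903]
force: [-0.4, 0.1, 1.1]
width: -0.1
gripper_force: 0.0
```

Wing angle is 0° and the rack is home, so I'm handing in.

```bash
python3 -c "
from cell import ctrl
print(ctrl.finish_job())"
```

```text
the job is handed in; nothing more can be done
None
```

The rack is pushed home and the wing nut is tightened to its stop; I handed the job in at about 14 s with the arm raised clear, and the hand-in returned no verdict.

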